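# Slide the loaded display board home into the notches of its stand

## Task

The wooden display board carrying the pan of croquettes has been drawn out along the rails of the red counter stand. With your fingertips push the board gently back along the rails, towards the end of the stand with the upturned stops, until you feel its two battens drop into the locating notches and it lies flat on the rails, then take your hand away. Do not grip or lift the board, do not push it past the notches, leave the pan standing where it is on the board and leave the other goods where they are.

Things in the scene. Friction and masses are not known exactly. Their poses are not given: they have to be found in the camera images.
- stand: red steel counter stand, fixed, 242 mm across (x), 365 mm long (y). Origin on the counter under the board's home place, z up. Two angle rails run along y from -225 to +135 mm, ledge tops 140 mm high, 95 to 113 mm either side of the middle; outer flanges 12 mm higher guide the board (3 mm play a side). +y ends have upturned stops; -y ends are open. Push the board towards +y. Between the rails nothing is higher than 114 mm.
- notch (a point): point on the stand's middle line, level with the ledge tops (140 mm), between the first pair of locating notches (stand y = -85 mm). A second pair lies 170 mm farther along the stand's +y. Each notch is cut right through the ledge, 18 mm long along the rail. Axes as the stand's.
- board: loose wooden board, 220 (x) x 200 (y) x 15 mm, 0.45 kg; origin at the centre of its underside, axes along the stand's. Two dark battens, 10 mm wide (y), 8 mm high, cross its underside at y = -85 and +85 mm. Drawn out, it rides on them, underside 148 mm above the counter, origin 55 to 110 mm short of home. Home: battens in the notches (4 mm play each way), underside on the ledges at 140 mm, origin above the stand's.
- push_edge (a point): middle of the board's end face to push (board y = -100 mm, half way up the 15 mm thickness); axes as the board's. Sliding takes about 3 to 8 N; on reaching the notches the push falls away, the board drops 8 mm and the notch walls stop it. Pushed fast (0.1 m/s or more) the pan slides on the board or the board strikes the notch walls hard or skips over them.
- pan: aluminium pan with six golden croquettes, loose on the board, 180 (x) x 126 (y) x 22 mm, 31 mm to the top of the croquettes, 0.3 to 0.6 kg. Origin at the centre of its underside, about 20 mm to the +y side of the board's middle: about 50 mm of bare board is left at the end to push. Not to be touched.
- pack_a: peach foam tray with a mackerel roll, 110 x 220 x 39 mm, lying beside the stand on its -x side; origin at the centre of its underside. Leave alone.
- pack_b: a like foam tray with a mackerel roll, 110 x 220 x 39 mm, to the robot's left; origin at the centre of its underside. Leave alone.
- pack_under: a like foam tray with a mackerel roll, 110 x 220 x 39 mm, on the counter underneath the stand; origin at the centre of its underside. Leave alone.
- soy_bottle: dark bottle with a red cap, 60 mm across, 180 mm tall, to the robot's left; origin at the centre of its underside. Leave alone.
- tongs: steel serving tongs, 210 mm long, 14 mm high, lying on the counter beside the stand on its +x side; origin at the centre of the underside. Leave alone.
- lunch_box: black lunch box with a clear lid, 120 x 190 x 47 mm, on the counter to the robot's right; origin at the centre of its underside. Leave alone.

How it is judged:
By the outcome, as a careful person would: the job done as asked, in the order asked, and still so for the second after the job is handed in, with the robot touching nothing.
It also fails if it takes over 38 s, if anything falls off the work surface, if the arm or the gripper's body presses on something with over 40 N, if the wrist force passes 120 N, or if a joint passes its speed limit or range.

## Robot

A 7-joint arm with a two-finger parallel gripper is mounted at the origin on the work surface. World frame = base frame: x ahead of the robot, y to its left, z up, the work surface at z = 0. Lengths are in m, angles in degrees, forces in N, time in s.
With the tool pointing down it reaches from about 0.425 to 0.875 m from the base axis. Payload 4.7 kg.
Tool frame: the origin (TCP) lies midway between the tips of the shut fingers; the grasp point (between the pads) lies 19 mm behind it (arm.grip_depth is the distance from the TCP to the grasp point, in m); z points along the fingers, y is the direction in which the jaws open and shut (so a half turn about z gives the same grasp; the last joint's range is limited). The gripper opens to 85 mm and grips with 20 to 120 N. Pads are 22 mm wide; open, the fingers measure 114 mm over their backs; the gripper's body (76 mm by 85 mm) begins 54 mm behind the grasp point. The pads swing forward as they close: fully open they stand 13 mm farther back than shut.
Start: joints at [69.276, 18.392, -4.016, 83.108, 1.295, 78.541, -3.26], TCP at [0.239, -0.605, 0.231] pointing down, gripper open.
Joint ranges: [-163.93, 163.93], [-17.29, 119.83], [-79.2, 71.16], [3.27, 140.29], [-89.18, 269.18], [5.43, 117.66], [-154.24, 154.24]. Speed limits (degrees/s): [147.25, 147.25, 180, 180, 180, 180, 180].

## Interface

Orientations are given as a 3x3 rotation matrix whose columns are the frame's x, y, z axes.
In Python, from plant import arm gives the robot as it stands.
- The arm moves only by the tool jog_arm, never from a script. Its argument "commands" is a list of rows, each a list of 5 numbers: the shift along the tool's x, y, z in mm, then the turn about the tool's z in rad, then the opening, from 0 (shut) to 1 (fully open). A call has 1 to 20 rows; each row is the pose to reach, as a shift and turn from the pose commanded when the call began, along the tool's axes at that moment; what a row does not reach only later rows make up. A row lasts 1/10 s, in which the tool goes at most 50 mm and 8.59 degrees, less where a joint would pass 70% of its speed; a pose out of reach is approached as far as the arm can. A call with a gripper value outside its range is refused whole. The fingers move at their own pace and stop on an object; the grip force is fixed at half the most. Time passes only in rows, so rows that repeat a pose let the fingers close. It gives the time, the measured TCP pose, the force and the opening at its end, in the units of the state.
- arm.state(): the state, without advancing time (a new reading comes with each control period).
- arm.get_image(name): name is "side" or "top"; returns a dict with "image" (480x640x3 uint8, red, green, blue), "fx", "fy", "cx", "cy" (pixels), "position" and "orientation" of the camera in the world. Camera axes: x right, y down, z forward; pixel columns grow to the right and rows downward; lengths in m; the calibration is good to about 2 mm. A picture is of the moment at which its call begins. There is no depth.
- arm.close_job(): hands the job in, once; it reports no verdict.
The state is a dict: "time": time; "q": joint angles; "joint_velocities": joint speeds; "effort": joint torques, N m; "tool_pos": TCP position; "orientation": TCP orientation; "contact_force": force on the tool from outside, world axes, zero at the start; "ft_torque": the same for the moment, N m; "finger_gap": opening from 0.0 (shut) to 1.0 (fully open).
Only numpy, scipy, OpenCV 4.12 (cv2) and the standard library are available. Lean on these libraries where they do the work, as an engineer would, in place of code of your own. Each camera call takes 0.05 s, during which the arm holds its last target.

## Working session

There is one attempt and no reset: what is moved stays moved. The work goes in short steps, Python scripts to look and compute and a tool call to move; the robot and the scene stay as the last step left them, time stands still between calls to the robot, and variables do not carry over. Pictures are saved under pics/ and viewed, and the job is handed in when it is done.

Besides the shell and the picture viewer there is one more tool, called in YAML: its name, and indented under it one key for each argument. jog_arm: Moves the arm, as the interface text tells. Its arguments: {"type":"object","properties":{"commands":{"type":"array"}},"required":["commands"]}

```bash
mkdir -p pics; ls; python3 - <<'E'
from plant import arm
import cv2,numpy as np
s=arm.state();print(s['time'],s['tool_pos'],np.round(s['orientation'],4).tolist(),s['contact_force'],s['finger_gap'])
for n in('top','side'):
    d=arm.get_image(n);cv2.imwrite(f'pics/{n}0.png',d['image'][:,:,::-1]);print(n,d['fx'],d['fy'],d['cx'],d['cy'],d['position'],np.round(d['orientation'],4).tolist())
E
```

```text
pics
0.0 [ 0.23831526 -0.60415814  0.23020231] [[0.9302, 0.3671, -0.0008], [0.3671, -0.9302, 0.0018], [-0.0001, -0.0019, -1.0]] [ 0.6706077  -0.7930664   0.81834324] 1.0017395581530857
top 556.5272456442202 556.5272456442202 312.72434763117377 253.8013866554588 [0.29078365 0.01833642 1.75837617] [[0.0024, -0.991, 0.1335], [-0.9999, -0.0042, -0.0128], [0.0132, -0.1334, -0.991]]
side 559.9162565592204 559.9162565592204 313.96843647249386 238.75662942879148 [0.2813765  1.03659544 1.00546215] [[-0.9753, -0.1309, 0.178], [-0.2206, 0.6252, -0.7487], [-0.0133, -0.7694, -0.6386]]
```

View pics/top0.png

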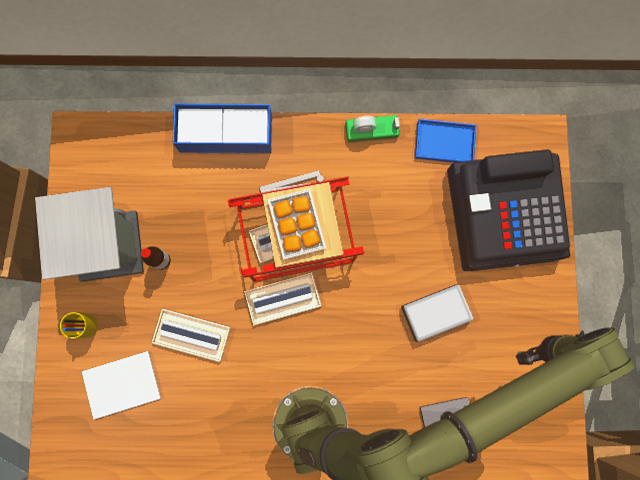

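View pics/side0.png

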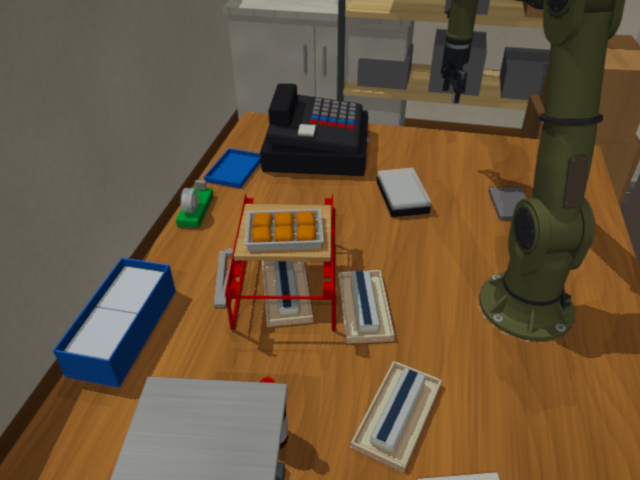

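```bash
python3 - <<'E'
import cv2
a=cv2.imread('pics/top0.png')[165:315,210:380];cv2.imwrite('pics/topz.png',cv2.resize(a,None,fx=4,fy=4,interpolation=2)[:600,:800])
a=cv2.imread('pics/side0.png')[185:335,200:400];cv2.imwrite('pics/sidez.png',cv2.resize(a,None,fx=4,fy=4,interpolation=2)[:600,:800])
E
```

```text
(no output)
```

View pics/topz.png

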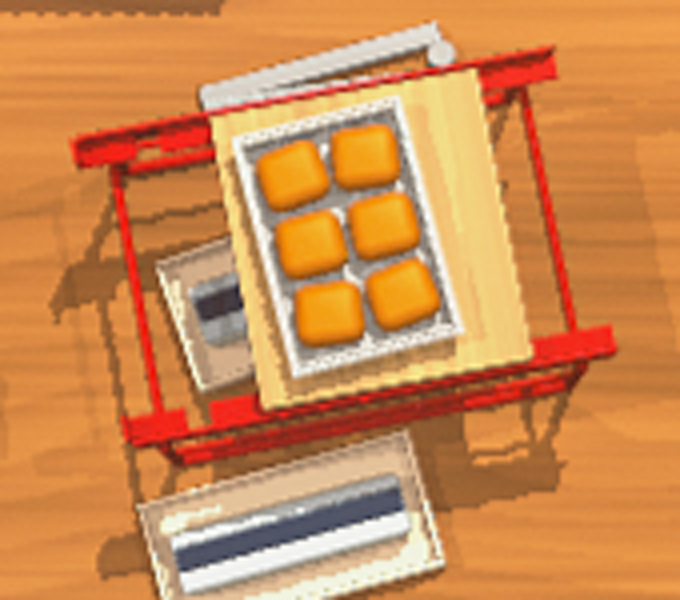

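View pics/sidez.png

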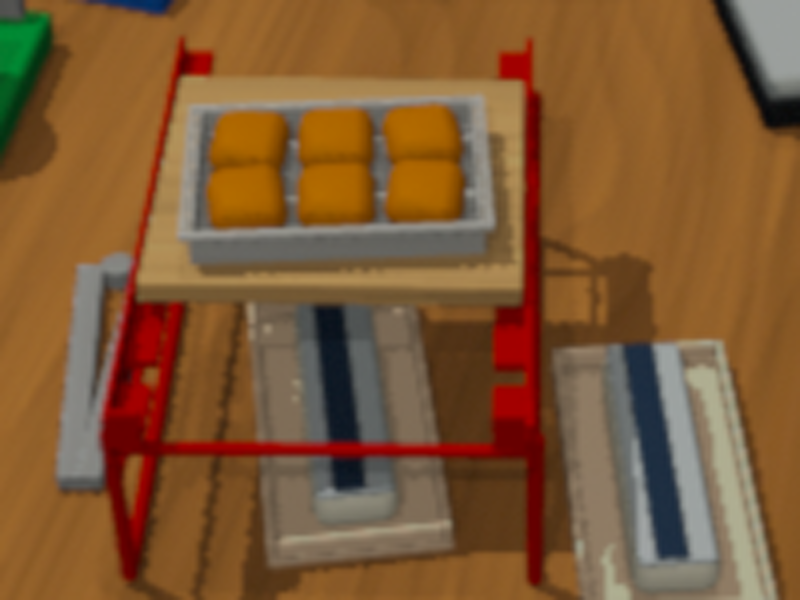

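```bash
cat > h.py <<'E'
import numpy as np
def ray(d,u,v,z):
    R=np.array(d['orientation']);p=np.array(d['position'])
    r=R@np.array([(u-d['cx'])/d['fx'],(v-d['cy'])/d['fy'],1]);return p+r*(z-p[2])/r[2]
E
python3 - <<'E'
from plant import arm
from h import *
d=arm.get_image('top')
def Z(x,y,z,n):
    P=ray(d,210+x/4-.4,165+y/4-.4,z);print(n,np.round(P,4));return P
a=Z(477,68,.163,'push far');b=Z(532,358,.163,'push near');c=Z(210,112,.163,'back far');e=Z(262,410,.163,'back near')
print(np.linalg.norm(a-b),np.linalg.norm(c-e),np.linalg.norm(a-c),np.linalg.norm(b-e))
ang=lambda v:np.degrees(np.arctan2(v[1],v[0]))
print('board x axis',ang(a-b),ang(c-e),'y axis',ang(c-a),ang(e-b), 'mid',(a+b)/2,'ctr',(a+b+c+e)/4)
f=Z(556,78,.14,'rail far in');g=Z(611,328,.14,'rail near in');print(np.linalg.norm(f-g),ang(f-g))
Z(553,47,.152,'flange far');Z(617,352,.152,'flange near')
h=Z(73,140,.152,'stop far flange');i=Z(126,443,.152,'stop near'); print(ang(h-f))
p=[Z(*q,.185,'pan') for q in((233,139),(399,97),(463,332),(296,376))]
# notch left far & near
Z(150,148,.14,'notch2 far');Z(198,412,.14,'notch2 near')
E
```

```text
push far [ 0.7205 -0.0492  0.163 ]
push near [ 0.5052 -0.0887  0.163 ]
back far [0.6862 0.1467 0.163 ]
back near [0.4666 0.1061 0.163 ]
0.21888299372346873 0.2233144750287465 0.1988750821499263 0.1985850279114074
board x axis 10.398934052558278 10.476758295346361 y axis 99.93181520027295 101.20967732040123 mid [ 0.61281666 -0.06897498  0.163     ] ctr [0.59459013 0.02869782 0.163     ]
rail far in [ 0.7193 -0.1092  0.14  ]
rail near in [ 0.5308 -0.1486  0.14  ]
0.19261845162835448 11.784349055067944
flange far [ 0.7398 -0.1062  0.152 ]
flange near [ 0.5113 -0.1515  0.152 ]
stop far flange [0.6672 0.248  0.152 ]
stop near [0.4434 0.2047 0.152 ]
98.30447107585155
pan [0.6608 0.128  0.185 ]
pan [0.6926 0.0083 0.185 ]
pan [ 0.5208 -0.038   0.185 ]
pan [0.4886 0.081  0.185 ]
notch2 far [0.6643 0.1926 0.14  ]
notch2 near [0.4675 0.154  0.14  ]
```

The top view shows the push end at the right, with board edge corners at about px (329,182) and (343,254), and the stops at the left. Measured yaw is about 10.8°, the board is about 64 mm short of home, and the pushed edge middle is at (0.613, -0.069). I'll go high to a point about 60 mm behind that edge, jaws across the stand.

jog_arm:
  commands:
    - [33, -19, 0, -0.087, 1]
    - [67, -38, 0, -0.173, 1]
    - [100, -56, 0, -0.26, 1]
    - [134, -75, 0, -0.346, 1]
    - [167, -94, 0, -0.433, 1]
    - [200, -113, 0, -0.519, 1]
    - [234, -132, 0, -0.606, 1]
    - [267, -150, 0, -0.692, 1]
    - [300, -169, 0, -0.779, 1]
    - [334, -188, 0, -0.865, 1]
    - [367, -207, 0, -0.952, 1]
    - [400, -226, 0, -1.038, 1]
    - [434, -245, 0, -1.125, 1]
    - [467, -263, 0, -1.211, 1]
    - [500, -282, 0, -1.298, 1]
    - [520, -293, 0, -1.35, 1]
    - [534, -301, 0, -1.384, 1]
    - [534, -301, 0, -1.384, 1]
    - [534, -301, 0, -1.384, 1]

```text
time: 2.05
tool_pos: [0.6242, -0.1304, 0.231]
orientation: [[-0.186, 0.983, -0.001], [0.983, 0.186, -0.001], [-0.001, -0.001, -1.0]]
contact_force: [0.5, -0.2, 0.1]
finger_gap: 1.0
```

```bash
python3 - <<'E'
from plant import arm
import cv2,numpy as np
s=arm.state();print(s['time'],s['tool_pos'],np.round(s['orientation'],4).tolist(),s['contact_force'],s['finger_gap'])
a=arm.get_image('top')['image'][150:315,210:400,::-1];b=arm.get_image('side')['image'][130:330,200:400,::-1]
cv2.imwrite('pics/t1.png',cv2.resize(a,None,fx=3,fy=3,interpolation=2));cv2.imwrite('pics/s1.png',cv2.resize(b,None,fx=3,fy=3,interpolation=2))
E
```

```text
2.05 [ 0.62416296 -0.13039321  0.23099247] [[-0.1855, 0.9826, -0.0012], [0.9826, 0.1855, -0.0012], [-0.001, -0.0014, -1.0]] [ 0.49367958 -0.15571676  0.09933446] 1.0002959665443734
```

View pics/t1.png

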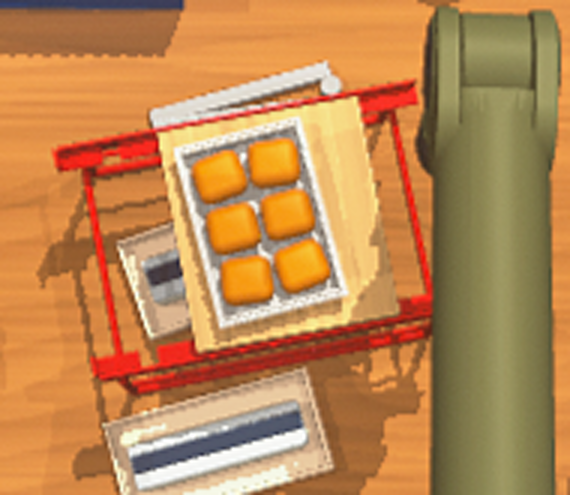

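View pics/s1.png

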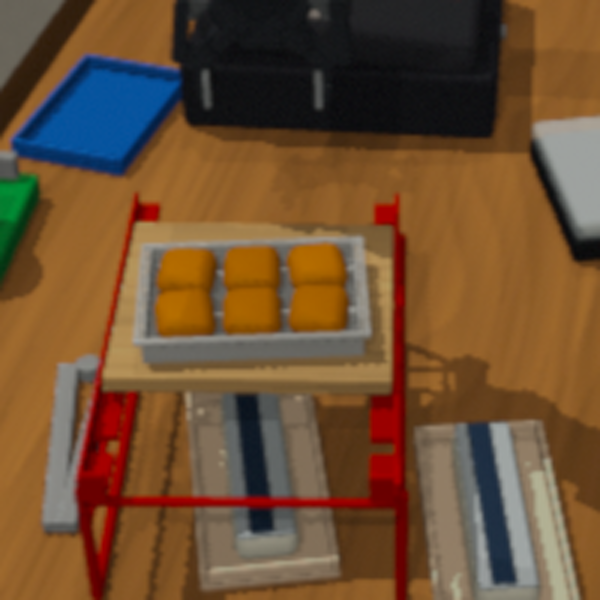

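The hand is behind the board, with the fingertips (px 205 and 318 in the side crop) about centred on it. Next I lower.

jog_arm:
  commands:
    - [0, 0, 15, 0, 1]
    - [0, 0, 30, 0, 1]
    - [0, 0, 45, 0, 1]
    - [0, 0, 60, 0, 1]
    - [0, 0, 72, 0, 1]
    - [0, 0, 84, 0, 1]
    - [0, 0, 94, 0, 1]
    - [0, 0, 104, 0, 1]
    - [0, 0, 111, 0, 1]
    - [0, 0, 111, 0, 1]
    - [0, 0, 111, 0, 1]

```text
time: 3.25
tool_pos: [0.625, -0.1287, 0.1205]
orientation: [[-0.188, 0.982, 0.0], [0.982, 0.188, -0.0], [-0.0, 0.0, -1.0]]
contact_force: [0.7, 0.8, 1.1]
finger_gap: 0.999
```

```bash
python3 - <<'E'
from plant import arm
import cv2,numpy as np
s=arm.state();print(s['time'],s['tool_pos'],s['contact_force'],s['finger_gap'])
a=arm.get_image('top')['image'][150:315,210:400,::-1];b=arm.get_image('side')['image'][130:330,200:400,::-1]
cv2.imwrite('pics/s2.png',cv2.resize(b,None,fx=3,fy=3,interpolation=2))
E
```

```text
3.25 [ 0.62500465 -0.12866064  0.1205069 ] [0.69848327 0.78906401 1.07998078] 0.9992827522507483
```

View pics/s2.png

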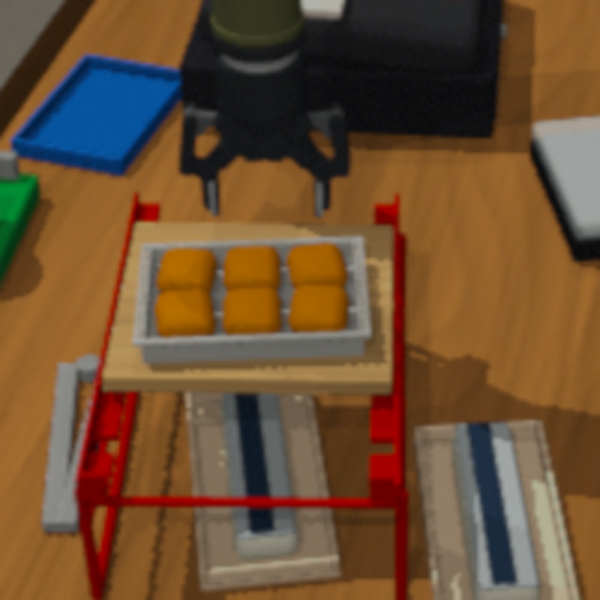

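Fingertips are down behind the board end and clear of the rails. I'll move in towards contact.

jog_arm:
  commands:
    - [5, 0, 0, 0, 1]
    - [11, 0, 0, 0, 1]
    - [17, 0, 0, 0, 1]
    - [23, 0, 0, 0, 1]
    - [28, 0, 0, 0, 1]
    - [32, 0, 0, 0, 1]
    - [35, 0, 0, 0, 1]
    - [38, 0, 0, 0, 1]
    - [40, 0, 0, 0, 1]
    - [42, 0, 0, 0, 1]

```text
time: 4.35
tool_pos: [0.6169, -0.0875, 0.1203]
orientation: [[-0.188, 0.982, -0.0], [0.982, 0.188, -0.0], [-0.0, -0.0, -1.0]]
contact_force: [0.1, 0.6, -0.1]
finger_gap: 0.998
```

jog_arm:
  commands:
    - [2, 0, 0, 0, 1]
    - [4, 0, 0, 0, 1]
    - [6, 0, 0, 0, 1]
    - [8, 0, 0, 0, 1]
    - [10, 0, 0, 0, 1]

```text
time: 4.85
tool_pos: [0.6153, -0.0805, 0.1204]
orientation: [[-0.186, 0.983, 0.001], [0.983, 0.186, -0.003], [-0.004, 0.0, -1.0]]
contact_force: [1.3, -6.4, -0.0]
finger_gap: 1.004
```

Contact is at the expected place (6.4 N). I'll push on at about 25 mm/s.

jog_arm:
  commands:
    - [2.5, 0, 0, 0, 1]
    - [5, 0, 0, 0, 1]
    - [7.5, 0, 0, 0, 1]
    - [10, 0, 0, 0, 1]
    - [12.5, 0, 0, 0, 1]
    - [15, 0, 0, 0, 1]
    - [17.5, 0, 0, 0, 1]
    - [20, 0, 0, 0, 1]
    - [22.5, 0, 0, 0, 1]
    - [25, 0, 0, 0, 1]
    - [27.5, 0, 0, 0, 1]
    - [30, 0, 0, 0, 1]
    - [32.5, 0, 0, 0, 1]
    - [35, 0, 0, 0, 1]
    - [37.5, 0, 0, 0, 1]
    - [40, 0, 0, 0, 1]

```text
time: 6.45
tool_pos: [0.6079, -0.0413, 0.1203]
orientation: [[-0.185, 0.983, 0.001], [0.983, 0.185, -0.003], [-0.003, 0.0, -1.0]]
contact_force: [1.4, -5.0, -0.7]
finger_gap: 0.999
```

```bash
python3 - <<'E'
from plant import arm
import cv2,numpy as np
s=arm.state();print(s['time'],s['tool_pos'],s['contact_force'],s['finger_gap'])
a=arm.get_image('top')['image'][150:315,210:400,::-1];b=arm.get_image('side')['image'][130:330,200:400,::-1]
cv2.imwrite('pics/t3.png',cv2.resize(a,None,fx=4,fy=3.6,interpolation=2));cv2.imwrite('pics/s3.png',cv2.resize(b,None,fx=3,fy=3,interpolation=2))
E
```

```text
6.45 [ 0.60785139 -0.04134392  0.12033727] [ 1.38522865 -5.03426197 -0.71359682] 0.9991012124845402
```

View pics/s3.png

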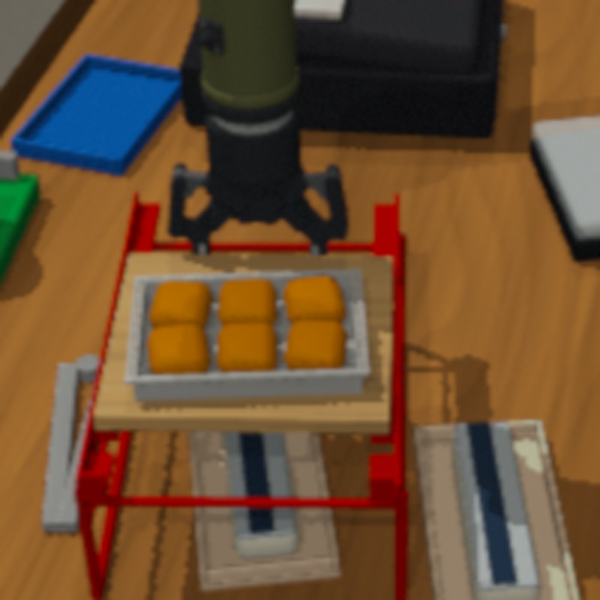

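View pics/t3.png

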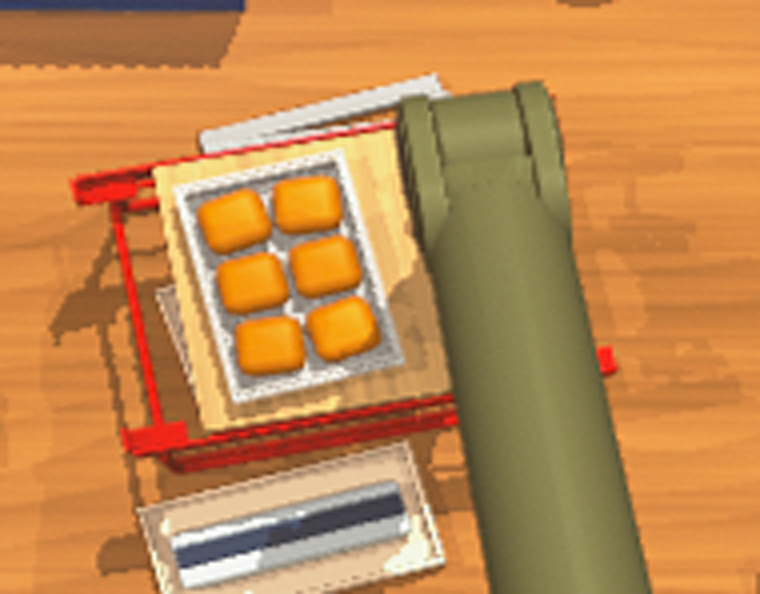

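The board and pan have moved together about 40 mm, with roughly 22 mm left. I'll go slower now, feeling for the drop.

jog_arm:
  commands:
    - [2, 0, 0, 0, 1]
    - [4, 0, 0, 0, 1]
    - [6, 0, 0, 0, 1]
    - [8, 0, 0, 0, 1]
    - [10, 0, 0, 0, 1]
    - [12, 0, 0, 0, 1]
    - [14, 0, 0, 0, 1]

```text
time: 7.25
tool_pos: [0.6052, -0.0272, 0.1203]
orientation: [[-0.185, 0.983, 0.001], [0.983, 0.185, -0.003], [-0.003, -0.0, -1.0]]
contact_force: [1.3, -5.3, -1.0]
finger_gap: 0.997
```

jog_arm:
  commands:
    - [1.5, 0, 0, 0, 1]
    - [3, 0, 0, 0, 1]

```text
time: 7.45
tool_pos: [0.6043, -0.0226, 0.1202]
orientation: [[-0.187, 0.982, -0.0], [0.982, 0.187, -0.001], [-0.001, -0.0, -1.0]]
contact_force: [0.9, -6.7, 0.5]
finger_gap: 1.004
```

jog_arm:
  commands:
    - [1.5, 0, 0, 0, 1]

```text
time: 7.55
tool_pos: [0.6041, -0.0213, 0.1202]
orientation: [[-0.187, 0.982, 0.0], [0.982, 0.187, -0.002], [-0.002, -0.0, -1.0]]
contact_force: [1.5, -5.7, -0.0]
finger_gap: 0.994
```

jog_arm:
  commands:
    - [1.5, 0, 0, 0, 1]

```text
time: 7.65
tool_pos: [0.6038, -0.02, 0.1202]
orientation: [[-0.187, 0.982, 0.0], [0.982, 0.187, -0.002], [-0.002, -0.0, -1.0]]
contact_force: [1.4, -5.9, -0.6]
finger_gap: 0.997
```

jog_arm:
  commands:
    - [1.5, 0, 0, 0, 1]

```text
time: 7.75
tool_pos: [0.6035, -0.0184, 0.1202]
orientation: [[-0.187, 0.982, 0.0], [0.982, 0.187, -0.002], [-0.002, -0.0, -1.0]]
contact_force: [1.1, -5.8, -1.1]
finger_gap: 0.997
```

jog_arm:
  commands:
    - [1.5, 0, 0, 0, 1]

```text
time: 7.85
tool_pos: [0.6034, -0.018, 0.1203]
orientation: [[-0.187, 0.982, 0.001], [0.982, 0.187, -0.003], [-0.003, -0.0, -1.0]]
contact_force: [2.5, -8.8, -0.8]
finger_gap: 0.999
```

jog_arm:
  commands:
    - [1.5, 0, 0, 0, 1]

```text
time: 7.95
tool_pos: [0.6034, -0.018, 0.1203]
orientation: [[-0.187, 0.982, 0.001], [0.982, 0.187, -0.005], [-0.005, 0.0, -1.0]]
contact_force: [2.2, -12.1, -1.5]
finger_gap: 0.997
```

The board has stopped and the force is rising, so it's up against the notch walls. I'll check whether it dropped flat.

```bash
python3 - <<'E'
from plant import arm
import cv2,numpy as np
s=arm.state();print(s['time'],s['tool_pos'],s['contact_force'],s['finger_gap'])
A=arm.get_image('top')['image'][:,:,::-1];B=arm.get_image('side')['image'][:,:,::-1]
cv2.imwrite('pics/top4.png',A);cv2.imwrite('pics/side4.png',B)
cv2.imwrite('pics/t4.png',cv2.resize(A[165:315,210:380],None,fx=4,fy=4,interpolation=2));cv2.imwrite('pics/s4.png',cv2.resize(B[185:335,200:400],None,fx=4,fy=4,interpolation=2))
E
```

```text
7.95 [ 0.60342368 -0.01796005  0.12027911] [  2.16972063 -12.07020118  -1.49146722] 0.9971629525496949
```

View pics/s4.png

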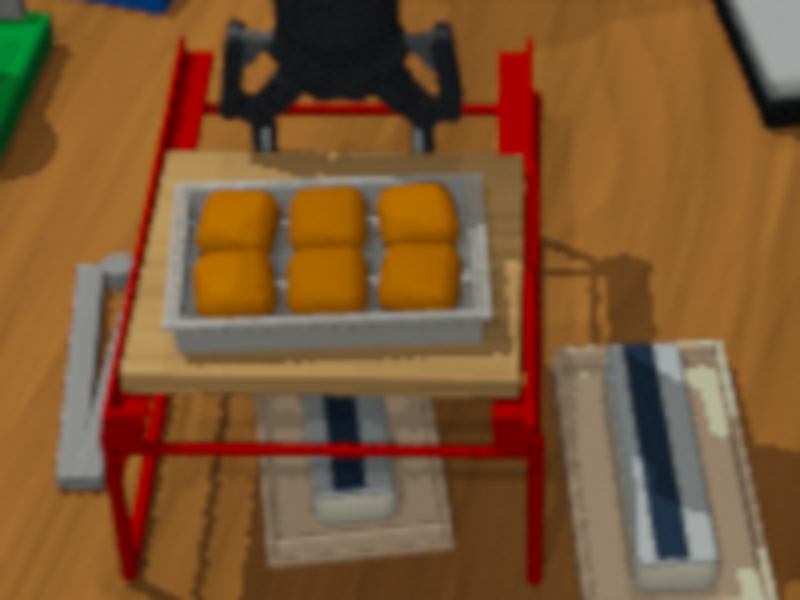

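View pics/t4.png

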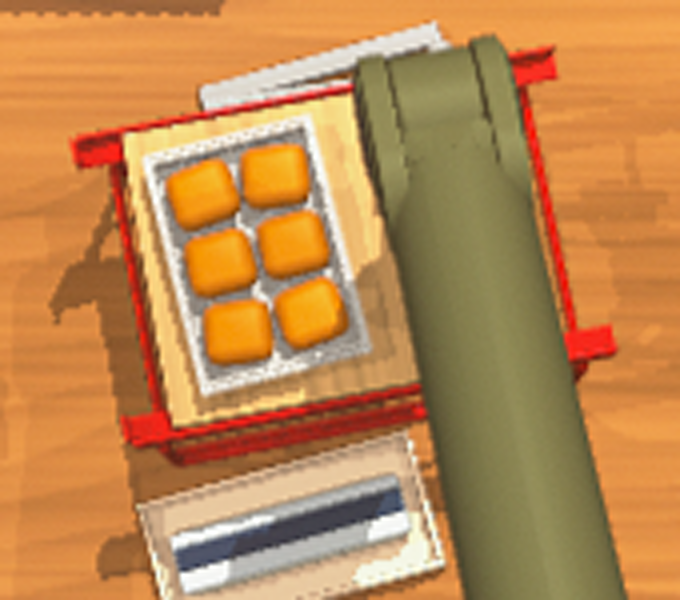

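The +y edge now lies between the stop ends of the rails (top crop px 122,135 to 172,430). I'll back off straight, then measure its height.

jog_arm:
  commands:
    - [-2, 0, 0, 0, 1]
    - [-4, 0, 0, 0, 1]
    - [-7, 0, 0, 0, 1]
    - [-11, 0, 0, 0, 1]
    - [-16, 0, 0, 0, 1]
    - [-22, 0, 0, 0, 1]
    - [-30, 0, 0, 0, 1]
    - [-40, 0, 0, 0, 1]
    - [-50, 0, 0, 0, 1]
    - [-60, 0, 0, 0, 1]
    - [-70, 0, 0, 0, 1]
    - [-80, 0, 0, 0, 1]
    - [-90, 0, 0, 0, 1]
    - [-100, 0, 0, 0, 1]
    - [-110, 0, 0, 0, 1]
    - [-120, 0, 0, 0, 1]
    - [-120, 0, 0, 0, 1]

```text
time: 9.75
tool_pos: [0.6255, -0.1346, 0.1201]
orientation: [[-0.185, 0.983, -0.0], [0.983, 0.185, -0.001], [-0.001, -0.0, -1.0]]
contact_force: [-0.0, -0.8, -0.7]
finger_gap: 0.995
```

```bash
python3 - <<'E'
from plant import arm
import cv2,numpy as np
s=arm.state();print(s['time'],s['tool_pos'],s['contact_force'],s['finger_gap'])
A=arm.get_image('top')['image'][:,:,::-1];B=arm.get_image('side')['image'][:,:,::-1]
cv2.imwrite('pics/top5.png',A);cv2.imwrite('pics/side5.png',B)
cv2.imwrite('pics/t5.png',cv2.resize(A[165:315,210:380],None,fx=4,fy=4,interpolation=2));cv2.imwrite('pics/s5.png',cv2.resize(B[185:335,200:400],None,fx=4,fy=4,interpolation=2))
E
```

```text
9.75 [ 0.6255058  -0.13460414  0.12010589] [-0.02568087 -0.7841     -0.7034536 ] 0.9954238047809622
```

View pics/s5.png

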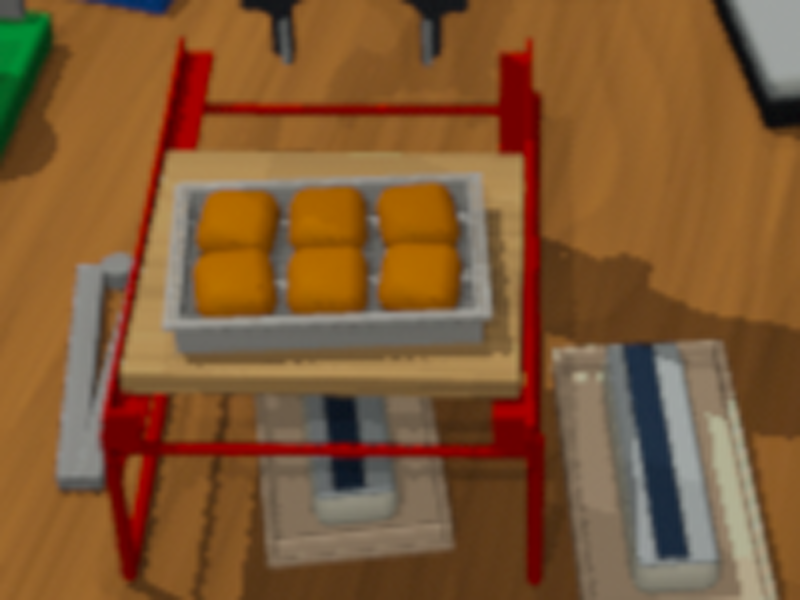

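View pics/t5.png

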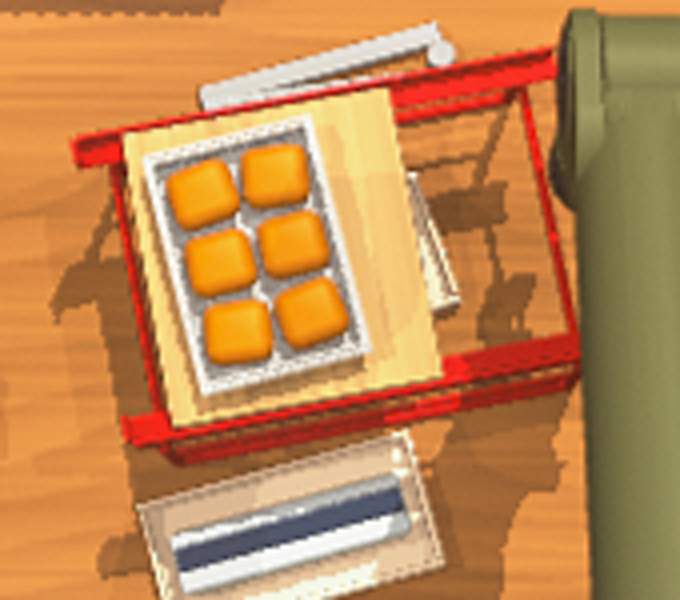

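```bash
python3 - <<'E'
from plant import arm
from h import *
t=arm.get_image('top');s=arm.get_image('side')
def dirn(d,u,v): return np.array(d['orientation'])@np.array([(u-d['cx'])/d['fx'],(v-d['cy'])/d['fy'],1])
def tri(a,b):
    p=np.array(t['position']);q=np.array(s['position'])
    r=dirn(t,210+a[0]/4-.4,165+a[1]/4-.4);w=dirn(s,200+b[0]/4-.4,185+b[1]/4-.4)
    x,*_=np.linalg.lstsq(np.c_[r,-w],q-p,rcond=None);A=p+r*x[0];B=q+w*x[1]
    return np.round((A+B)/2,4),round(np.linalg.norm(A-B),4)
O=np.array([.582,.092]);th=np.radians(10.8);R=np.array([[np.cos(th),np.sin(th)],[-np.sin(th),np.cos(th)]])
for n,T,S in(('init',[(477,68),(532,358),(210,112),(262,410)],[(182,78),(522,80),(135,292),(525,292)]),('now',[(389,88),(441,374),(124,133),(175,428)],[(167,152),(522,155),(122,375),(522,378)])):
    P=[]
    for a,b in zip(T,S):
        x,g=tri(a,b);P.append(x);print(n,x,'gap',g)
    c=np.mean(P,0);print('mean',c,'stand xy',R@(c[:2]-O))
z=[ray(t,210+a[0]/4-.4,165+a[1]/4-.4,.155) for a in [(389,88),(441,374),(124,133),(175,428)]]
print(R@(np.mean(z,0)[:2]-O))
E
```

```text
init [ 0.7194 -0.0493  0.1637] gap 0.0016
init [ 0.5051 -0.0885  0.1656] gap 0.0006
init [0.6852 0.1466 0.1582] gap 0.0042
init [0.4654 0.106  0.1628] gap 0.0024
mean [0.593775 0.0287   0.162575] stand xy [-0.0002948 -0.0643852]
now [0.7074 0.0156 0.1551] gap 0.0008
now [ 0.493  -0.0231  0.1577] gap 0.0018
now [0.6705 0.21   0.1548] gap 0.0029
now [0.4535 0.169  0.1568] gap 0.0009
mean [0.5811   0.092875 0.1561  ] stand xy [-0.0007201   0.00102814]
[3.05377065e-05 9.80334528e-04]
```

All four corners now sit at 155–158 mm (expected 155 mm when seated; 163 mm riding on the battens). The origin is within 1 mm of home. I'll raise the hand clear and hand in.

jog_arm:
  commands:
    - [0, 0, -12, 0, 1]
    - [0, 0, -26, 0, 1]
    - [0, 0, -42, 0, 1]
    - [0, 0, -60, 0, 1]
    - [0, 0, -78, 0, 1]
    - [0, 0, -94, 0, 1]
    - [0, 0, -105, 0, 1]
    - [0, 0, -110, 0, 1]
    - [0, 0, -110, 0, 1]
    - [0, 0, -110, 0, 1]

```text
time: 10.95
tool_pos: [0.6251, -0.1321, 0.2295]
orientation: [[-0.188, 0.982, -0.001], [0.982, 0.188, 0.0], [0.0, -0.001, -1.0]]
contact_force: [0.1, 0.1, -0.5]
finger_gap: 1.004
```

```bash
python3 - <<'E'
from plant import arm
s=arm.state();print(s['time'],s['tool_pos'],s['contact_force'],max(abs(s['joint_velocities'])))
print(arm.close_job())
E
```

```text
10.95 [ 0.62505493 -0.13208766  0.22954063] [ 0.1426105   0.14416355 -0.5064311 ] 0.5538752857888624
the job is handed in; nothing more can be done
None
```

I pushed the board home with the two open fingertips, at about 15–25 mm/s and 5–7 N. When the notch walls stopped it the force rose to about 12 N. I then backed straight off, raised the hand clear and handed in at about 11 s.

- **Seated:** the board's top corners measure 155–158 mm high, against 155 mm expected when seated and 163 mm when riding on the battens. Its origin is about 1 mm from the estimated home point, within the 4 mm play.
- **Goods:** in the last pictures the pan is where it was on the board, and the packs beside and under the stand and the tongs look undisturbed. I did not measure any of these.
- **Weaker checks:** I did not see the momentary fall in push force at the drop, because force is only read at the end of each move. The drop is inferred from the hard stop and the measured height. The two camera views disagreed by up to about 3 mm at the corners, and by 4 mm at one corner before the push. I took no picture after the final raise; the force reading there was near zero.

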